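# Open the labeller's web path and hold the tensioner back

## Task

A new label web is about to be threaded through the bottle labelling head: slide the blue idler block along its slot until it is fully home against the stop under the yellow keeper, out of the red tensioner arm's way. Then swing the sprung tensioner arm back past its ratchet click and a little further, so that you and not the orange pawl are carrying it, and finish while still holding it there with the fingers. Leave the two bottles, the cardboard core and the screwdriver where they are.

Things in the scene. Friction and masses are not known exactly. Their poses are not given: they have to be found in the camera images.
- machine: Labelling head fixed on the bench; aluminium deck 400 x 540 mm, top 60 mm above the bench. Origin: centre of its underside. Machine axes: x away from the robot, y left, z up, turned by its yaw. Far left a roll of paper labels, 166 mm wide, its knob 102 mm above the deck; right edge a grey drive unit 68 mm tall; all else but the red knob is under 80 mm above the deck.
- idler (a joint): Position of the blue idler block (60 x 40 mm, 26 mm tall) along its slot, in m; grows towards machine +x. It starts at 0 to 0.018 and is fully home at 0.110, nose against the rubber stop under the yellow keeper. It slides stiffly (about 3 N), stays where it is left and cannot leave the slot or turn.
- idler_top (a point): Top centre of the white idler roller on the block: 20 mm diameter (24 mm flanges), 26 to 77 mm above the deck, spins freely on an upright shaft; 15 mm to machine -x of the block's centre. The keeper is a plate 33 to 40 mm above the deck: with the block home its edge is 10 mm ahead (+x) of the roller's axis; the roller stays in the open.
- tensioner (a joint): Swing of the red arm about the pivot, rad: 0 at rest on its front stop, growing as it is pushed back (anticlockwise from above, knob towards machine -y); rear rubber stop at 0.86. At 0.67 the pawl clicks in behind the ratchet tooth; let go later and the arm returns to about 0.66 and rests on the pawl. Above 0.69 the pawl is unloaded.
- tension_knob (a point): Top centre of the red grip knob (20 mm diameter, 30 mm tall) above the white tensioner roller (28 mm diameter, from 22 to 75 mm above the deck) at the free end of the red arm; 105 mm above the deck, 150 mm from the pivot. Knob and roller spin together freely on their upright shaft. The arm's red bar is 14 mm wide, 6 to 18 mm above the deck.
- pivot (a point): The tensioner's pivot, at deck height, at machine (90, -35) mm. The axis is upright. At rest the arm points from here to machine -x, turned 0.35 rad towards +y.
- tension_arm: The red tensioner arm with roller and knob; origin on the knob's axis at deck height. Its bar is 14 mm wide, 6 to 18 mm above the deck. Its spring pushes forward with about 3 N at the knob at rest and 6 N at 0.7 rad; lifting the pawl adds under 2 N from 0.25 to 0.65. With the idler block not clear (idler joint below about 0.06) the arm strikes it at about 0.59 rad and cannot reach the click.
- pawl (a joint): The orange sprung pawl slider on the far side of the pivot, in m: 0 when dropped in, up to about 0.008 while the ratchet tooth lifts it. It works by itself; leave it alone.
- bottle0: Full clear glass bottle with a black cap, 76 mm diameter, 230 mm tall, standing on the bench to the left of the machine. Origin: centre of its underside.
- bottle1: A second such bottle.
- core: Empty cardboard label core, 82 mm diameter, 72 mm tall, standing on the deck, near left corner. Origin: centre of its underside.
- driver: Screwdriver, 150 mm, yellow handle, lying along the near edge of the deck. Origin: middle of its length, on the deck.

How it is judged (in metres and radians):
On the way, in this order (a step that is already met when the one before it is completed fails the run):
1. the idler block is home against its stop, with the tensioner arm still short of its click (value of joint idler above 0.105 m and value of joint tensioner below 0.62 rad), for 0.2 s.
2. the tensioner arm is past its ratchet click and the pawl has dropped in (value of joint tensioner above 0.7 rad and value of joint pawl below 0.002 m), for 0.2 s.
At the end, for the whole second after the job is handed in: The idler block is home (joint above 0.105 m), the tensioner arm is held still beyond its click and off the pawl (joint above 0.70 rad, pawl dropped in), and the fingers press on the arm, its roller or its knob with more than 2 N (all of step 2 and value of joint idler above 0.105 m and velocity of joint tensioner between -0.1 and 0.1 rad/s and contact force between the fingers and tension_arm above 2 N); the arm keeps its last pose, push and grip.
It fails at once if a bottle is pushed along or tipped (distance of any of bottle0, bottle1 from where it was at the start of the episode above 0.03 m or angle between any of bottle0, bottle1's own z axis and vertical above 0.3 rad).
It fails at once if the core or the screwdriver is moved from its place (distance of any of core, driver from where it was at the start of the episode above 0.03 m).
It also fails if it takes over 51 s, if anything falls off the work surface, if the arm or the gripper's body presses on something with over 40 N, if the wrist force passes 120 N, or if a joint passes its speed limit or range.

## Robot

A 6-joint arm with a two-finger parallel gripper is mounted at the origin on the work surface. World frame = base frame: x ahead of the robot, y to its left, z up, the work surface at z = 0. Lengths are in m, angles in degrees, forces in N, time in s.
With the tool pointing down it reaches from about 0.375 to 0.9 m from the base axis. Payload 3.1 kg.
Tool frame: the origin (TCP) lies midway between the tips of the shut fingers; the grasp point (between the pads) lies 19 mm behind it (manip.tcp_to_grasp is the distance from the TCP to the grasp point, in m); z points along the fingers, y is the line along which they close (so a half turn about z gives the same grasp; the last joint's range is limited). The gripper opens to 87 mm and grips with 3 to 60 N. Pads are 19 mm wide; open, the fingers measure 117 mm over their backs; the gripper's body (75 mm by 190 mm) begins 51 mm behind the grasp point.
Start: joints at [-83.394, 30.224, 82.088, -0, 67.689, -10.227], TCP at [0.181, -0.598, 0.223] pointing down, gripper open.
Joint ranges: [-176.69, 176.69], [-43.24, 126.21], [12.49, 139.97], [-82, 262], [0, 151.66], [-163.58, 163.58]. Speed limits (degrees/s): [159.86, 159.86, 180, 180, 180, 180].

## Interface

Orientations are given as [roll, pitch, yaw] about the fixed x, y, z axes, in that order (R = Rz(yaw) Ry(pitch) Rx(roll)).
In Python, from cell import manip gives the robot as it stands. The module is installed in compiled form; this text tells all that it offers.
- The arm moves only by the tool servo_tool, never from a script. Its argument "targets" is text: rows parted by semicolons, each of 6 numbers parted by spaces: the shift along the tool's x, y, z each as a share of 2.5 cm, from -1 to 1, then the turn, a rotation vector about the tool's x, y, z each as a share of 2 rad, from -1 to 1. A call has 1 to 12 rows; each row shifts and turns the commanded pose from where the row before left it, along the tool's axes as they then stand; what a row does not reach is not made up. A row lasts 1/12 s, in which the tool goes at most 41.7 mm and 7.16 degrees, less where a joint would pass 70% of its speed; a pose out of reach is approached as far as the arm can. A call with a number of a shift or a turn outside -1 to 1 is refused whole. A call with a gripper value outside its range is refused whole. "jaw" is the opening, from -1 (shut) to 1 (fully open), set as the call begins (left out, the last holds). The fingers move at their own pace and stop on an object; "grip_force" is the grip in N (left out, the last holds). Time passes only in rows, so rows that do not move let the fingers close. It gives the time, the measured TCP pose, the force, the opening and the grip force at its end, in the units of the state.
- manip.get_obs(): the state, without advancing time (a new reading comes with each control period).
- manip.read_camera(name): name is "side" or "top" or "wrist"; returns a dict with "frame" (480x640x3 uint8, red, green, blue), "fx", "fy", "cx", "cy" (pixels), "R" (3x3) and "t" (3): a world point X has camera coordinates R X + t; the wrist camera has in their place "tool_from_camera" (4x4, takes a point from camera to tool coordinates, whose origin is the TCP and whose axes are the flange's). Camera axes: x right, y down, z forward; pixel columns grow to the right and rows downward; lengths in m; the calibration is good to about 2 mm. A picture is of the moment at which its call begins: read the wrist's pose just before it. There is no depth.
- manip.finish_job(): hands the job in; it is judged then, once.
The state is a dict: "time": time; "qpos": joint angles; "joint_vel": joint speeds; "joint_efforts": joint torques, N m; "position": TCP position; "tcp_rot": TCP orientation; "force": force on the tool from outside, world axes, zero at the start; "ft_torque": the same for the moment, N m; "gripper_width": finger opening in m; "grasp_force": force on a finger pad.
Only numpy, scipy, OpenCV 4.12 (cv2) and the standard library are available. Lean on these libraries where they do the work, as an engineer would, in place of code of your own. Each camera call takes 0.05 s, during which the arm holds its last target. There are 200 camera calls.

## Working session

There is one attempt and no reset: what is moved stays moved. The work goes in short steps, Python scripts to look and compute and a tool call to move; the robot and the scene stay as the last step left them, time stands still between calls to the robot, and variables do not carry over. Pictures are saved under pics/ and viewed, at most 10 in all, crops included, and the job is handed in when it is done.

Besides the shell and the picture viewer there is one more tool, called after "Emit:" as a command line: name --argument value ..., lists and objects as JSON in quotes. servo_tool: Moves the arm, as the interface text tells. Shift numbers are shares of 2.5 cm and turn numbers shares of 2 rad, none past 1 either way. Its arguments: {"type":"object","properties":{"targets":{"type":"string"},"jaw":{"type":"number"},"grip_force":{"type":"number"}},"required":["targets"]}

```bash
mkdir -p pics; python3 - <<'E'
from cell import manip
import cv2,pickle
o=manip.get_obs();print(o)
d={}
for n in("side","top"):
    c=manip.read_camera(n);d[n]=c
    cv2.imwrite(f"pics/{n}0.png",c["frame"][:,:,::-1]);print(n,c["fx"],c["cx"],c["cy"],c["R"],c["t"])
pickle.dump(d,open("c0.pkl","wb"))
E
```

```text
{'time': 0.0, 'qpos': array([-8.33947977e+01,  3.02806474e+01,  8.21560002e+01, -1.37992695e-03,
        6.76893695e+01, -1.02261499e+01]), 'joint_vel': array([ 0.04960727,  0.08121002, -0.04669155,  0.02960954, -0.05534047,
        0.0097292 ]), 'joint_efforts': array([ 2.25302065e-04, -4.40041888e+01, -1.76591921e+01,  6.31152629e-02,
        5.82246878e-02, -1.59925512e-04]), 'position': array([ 0.18092011, -0.59747554,  0.22155575]), 'tcp_rot': array([-1.79875758e+02, -2.11171074e-02,  1.68318546e+01]), 'force': array([0.69525435, 0.07470385, 0.49933727]), 'ft_torque': array([-0.02122291,  0.00639558,  0.03269668]), 'grasp_force': 0.0, 'gripper_width': 0.0872938605039947}
side 619.0753342574039 314.2641427061934 237.0069798769114 [[-0.99686043 -0.07885199  0.00718694]
 [-0.04896311  0.54256772 -0.83858386]
 [ 0.0622246  -0.83630296 -0.54472513]] [0.5790746  0.06394132 1.28392357]
top 519.1185438412537 319.04537607239314 244.37634860760687 [[-0.02036618 -0.99917948  0.03500849]
 [-0.98350438  0.01372727 -0.1803627 ]
 [ 0.17973413 -0.0381043  -0.98297696]] [0.13527499 0.58675997 0.8728472 ]
```

View pics/side0.png

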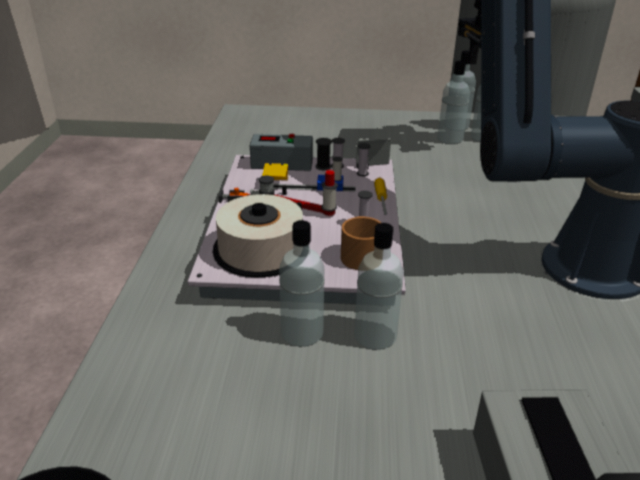

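View pics/top0.png

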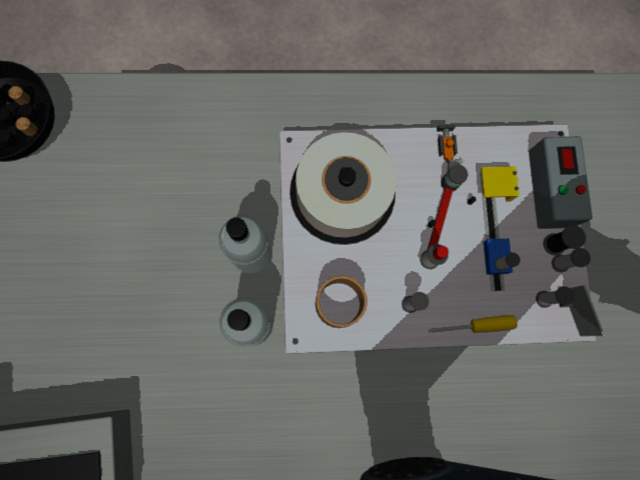

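The side view shows the red knob at about (330,177), the blue block at about (325,183) and the yellow keeper at (275,170). In the top view the knob is at (440,253), the blue block at (497,256), the keeper at (500,182) and the pivot cap at (455,175). The deck corners are at (281,130), (567,125) and (286,352).

```bash
cat >h.py <<'E'
import numpy as np,cv2,pickle
def ray(c,p):
    d=c["R"].T@np.array([(p[0]-c["cx"])/c["fx"],(p[1]-c["cy"])/c["fy"],1.]);return -c["R"].T@c["t"],d
def plane(c,p,z):
    o,d=ray(c,p);return o+d*(z-o[2])/d[2]
def tri(c1,p1,c2,p2):
    A=[];b=[]
    for c,p in((c1,p1),(c2,p2)):
        o,d=ray(c,p);d=d/np.linalg.norm(d);M=np.eye(3)-np.outer(d,d);A.append(M);b.append(M@o)
    return np.linalg.lstsq(np.vstack(A),np.hstack(b),rcond=None)[0]
def proj(c,X):
    q=c["R"]@X+c["t"];return np.array([c["fx"]*q[0]/q[2]+c["cx"],c["fy"]*q[1]/q[2]+c["cy"]])
def blobs(c,col,minA=8):
    h=cv2.cvtColor(c["frame"],cv2.COLOR_RGB2HSV);H,S,V=cv2.split(h)
    r={"red":((H<6)|(H>174)),"blue":(H>100)&(H<125),"yellow":(H>24)&(H<34),"orange":(H>8)&(H<20)}[col]
    m=(r&(S>150)&(V>40)).astype(np.uint8)
    n,l,st,ce=cv2.connectedComponentsWithStats(m)
    return [(st[i].tolist(),ce[i].round(1).tolist()) for i in range(1,n) if st[i][4]>=minA],m
E
python3 - <<'E'
from h import *
d=pickle.load(open("c0.pkl","rb"))
for n in d:
    for col in("red","blue","yellow"): print(n,col,blobs(d[n],col)[0])
t=d["top"]
P=[plane(t,p,.06) for p in((281,130),(567,125),(286,352))]
print(P)
h=cv2.cvtColor(t["frame"],cv2.COLOR_RGB2GRAY)
cr=t["frame"][110:350,400:600,::-1];cv2.imwrite("pics/crop.png",cv2.resize(cr,None,fx=2.5,fy=2.5,interpolation=cv2.INTER_CUBIC)[:600])
cr=d["side"]["frame"][120:280,190:410,::-1];cv2.imwrite("pics/crops.png",cv2.resize(cr,None,fx=3.6,fy=3.6,interpolation=cv2.INTER_CUBIC)[:600])
E
```

```text
side red [([289, 134, 5, 4, 13], [291.2, 135.4]), ([261, 137, 15, 3, 45], [268.0, 138.0]), ([325, 169, 10, 17, 136], [329.4, 177.4]), ([291, 199, 43, 16, 190], [312.7, 206.8])]
side blue [([317, 175, 8, 15, 85], [320.2, 181.4]), ([336, 177, 7, 14, 59], [339.6, 184.5])]
side yellow [([283, 163, 6, 4, 17], [285.0, 164.5])]
top red [([562, 149, 12, 20, 206], [567.4, 158.4]), ([576, 185, 10, 9, 70], [580.6, 189.0]), ([428, 187, 25, 62, 462], [440.4, 216.5]), ([433, 246, 15, 14, 162], [440.2, 252.4])]
top blue [([484, 238, 28, 36, 641], [495.8, 253.4])]
top yellow [([482, 167, 37, 31, 987], [499.3, 181.2]), ([488, 317, 28, 9, 82], [501.9, 321.3]), ([476, 319, 10, 10, 38], [481.2, 323.7]), ([487, 321, 4, 3, 8], [488.0, 321.9]), ([501, 325, 7, 4, 10], [504.1, 325.9])]
[array([0.80121926, 0.19088243, 0.06      ]), array([ 0.80811993, -0.34373811,  0.06      ]), array([0.40284839, 0.1852909 , 0.06      ])]
```

View pics/crop.png

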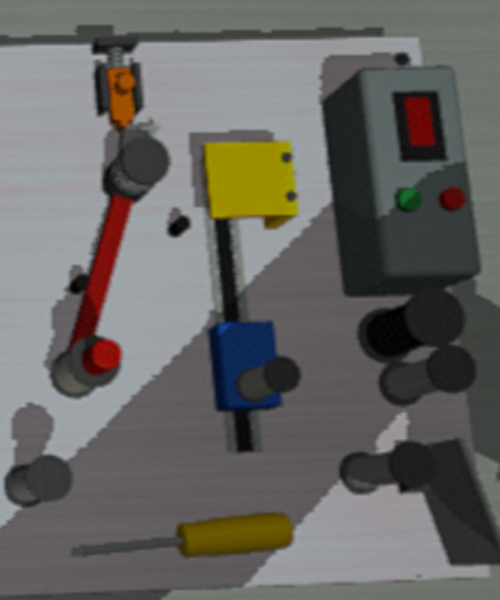

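View pics/crops.png

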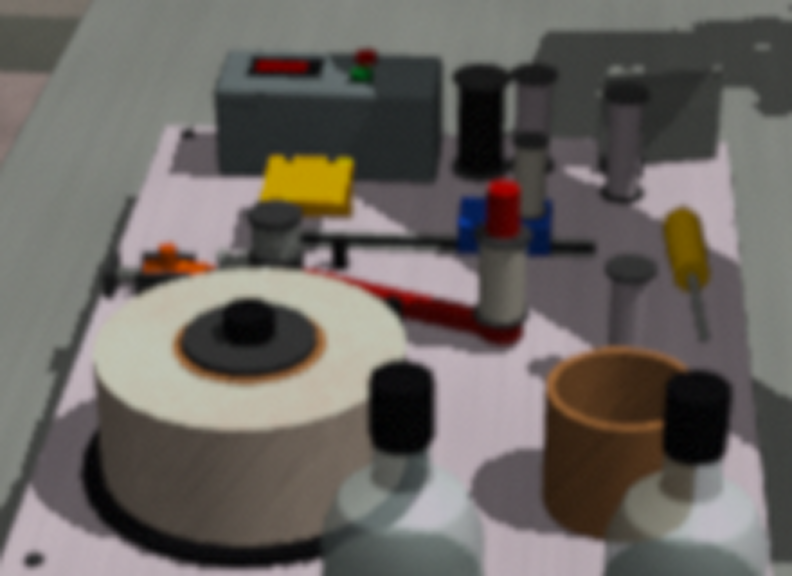

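```bash
python3 - <<'E'
from h import *
np.set_printoptions(precision=4,suppress=True)
d=pickle.load(open("c0.pkl","rb"));t,s=d["top"],d["side"]
print("knob",tri(t,(440.8,252.4),s,(330.3,172)),plane(t,(440.8,252.4),.165))
print("idler",tri(t,(513.2,260.4),s,(337,159.7)),plane(t,(513.2,260.4),.137))
print("pivotcap",plane(t,(458,174.8),.12),tri(t,(458,174.8),s,(266.5,179)))
print("bg bottle",plane(s,(454,140),0),plane(s,(454,140),-.5))
for p in((484,240),(509.5,238.5),(488,274),(512,272)): print("blk",plane(t,p,.086))
for p in((482,168),(516.5,166.5),(486,197),(518.5,196)): print("keep",plane(t,p,.1))
for p in((487,198),(493,198),(494,290),(502,290)): print("slot",plane(t,p,.06))
for n,p in(("post",(417,302)),("p2",(564,296)),("p3",(580,258)),("p4",(573,238))): print(n,plane(t,p,.135))
R=np.array([[1,-.0135],[.0135,1]]);c=np.array([.6055,-.079])
for th in(0,.2,.4,.6,.7,.75,.78,.8):
    a=.35-th;print(th,c+R@(np.array([.09-.15*np.cos(a),-.035+.15*np.sin(a)])))
print("pivot",c+R@np.array([.09,-.035]))
E
```

```text
knob [ 0.5532 -0.0609  0.1647] [ 0.5527 -0.0608  0.165 ]
idler [ 0.5442 -0.1889  0.1312] [ 0.5424 -0.1863  0.137 ]
pivotcap [ 0.6935 -0.1113  0.12  ] [ 0.6956 -0.1132  0.1142]
bg bottle [ 0.2184 -0.6235  0.    ] [ 0.03  -1.764 -0.5  ]
blk [ 0.5863 -0.1597  0.086 ]
blk [ 0.5884 -0.2047  0.086 ]
blk [ 0.527 -0.162  0.086]
blk [ 0.5298 -0.204   0.086 ]
keep [ 0.7119 -0.1611  0.1   ]
keep [ 0.7142 -0.2226  0.1   ]
keep [ 0.6594 -0.164   0.1   ]
keep [ 0.6606 -0.2213  0.1   ]
slot [ 0.6685 -0.1808  0.06  ]
slot [ 0.6684 -0.1918  0.06  ]
slot [ 0.5017 -0.18    0.06  ]
slot [ 0.5014 -0.1942  0.06  ]
post [ 0.4781 -0.0258  0.135 ]
p2 [ 0.4835 -0.2651  0.135 ]
p3 [ 0.545  -0.2984  0.135 ]
p4 [ 0.5785 -0.2904  0.135 ]
0 [ 0.5544 -0.0633]
0.2 [ 0.5474 -0.0924]
0.4 [ 0.5463 -0.1223]
0.6 [ 0.5511 -0.1519]
0.7 [ 0.5558 -0.1661]
0.75 [ 0.5586 -0.1731]
0.78 [ 0.5605 -0.1772]
0.8 [ 0.5618 -0.1799]
pivot [ 0.696  -0.1128]
```

```bash
python3 - <<'E'
from h import *
from cell import manip
c=manip.read_camera("wrist");print(c["tool_from_camera"],c["fx"])
d=pickle.load(open("c0.pkl","rb"))
a=cv2.resize(c["frame"],(400,300));b=cv2.resize(d["side"]["frame"][0:180,400:640],(400,300))
cv2.imwrite("pics/w.png",np.hstack([a,b])[:,:,::-1])
E
```

```text
[[-3.99039953e-04 -9.56409419e-01 -2.92028876e-01  8.09672966e-02]
 [ 9.99999670e-01 -5.88359204e-04  5.60466708e-04  8.32769880e-04]
 [-7.07853515e-04 -2.92028556e-01  9.56409338e-01 -1.62230622e-01]
 [ 0.00000000e+00  0.00000000e+00  0.00000000e+00  1.00000000e+00]] 428.19307597755244
```

View pics/w.png

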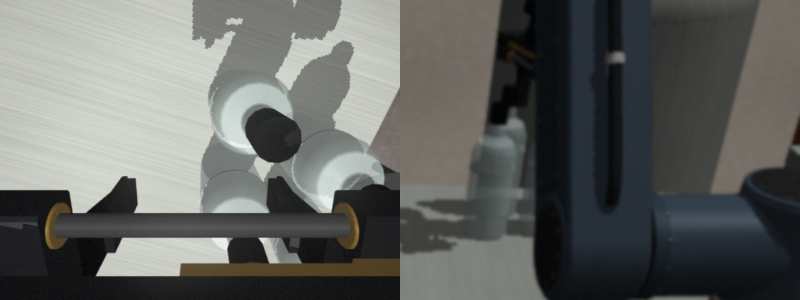

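The wrist view shows unlisted bottles standing directly under the gripper. I'll lift straight up before travelling.

Emit:
servo_tool --targets "0 0 -0.6 0 0 0;0 0 -1 0 0 0;0 0 -1 0 0 0;0 0 -1 0 0 0;0 0 -1 0 0 0;0 0 -0.4 0 0 0" --jaw 0

```text
time: 0.65
position: [0.1813, -0.5996, 0.3513]
tcp_rot: [179.7, 0.1, 16.8]
force: [-0.5, -1.3, 0.8]
gripper_width: 0.0547
grasp_force: 0.0
```

Emit:
servo_tool --targets "0 0 0 0 0 0.0465;0 0 0 0 0 0.0465;0 0 0 0 0 0.0465;0.9 -1 0 0 0 0;0.9 -1 0 0 0 0;0.9 -1 0 0 0 0;0.9 -1 0 0 0 0;0.9 -1 0 0 0 0;0.9 -1 0 0 0 0;0.9 -1 0 0 0 0;0.9 -1 0 0 0 0;0.9 -1 0 0 0 0"

```text
time: 1.65
position: [0.3807, -0.3684, 0.3466]
tcp_rot: [-179.9, 0.1, 0.8]
force: [0.8, 0.1, 0.3]
gripper_width: 0.0438
grasp_force: 0.0
```

Emit:
servo_tool --targets "0.9 -1 0 0 0 0;0.9 -1 0 0 0 0;0.9 -1 0 0 0 0;0.9 -1 0 0 0 0;0.9 -1 0 0 0 0;0.9 -1 0 0 0 0;0.9 -1 0 0 0 0;0.2 -0.3 1 0 0 0;0 0 1 0 0 0;0 0 1 0 0 0;0 0 0 0 0 0;0 0 0 0 0 0"

```text
time: 2.65
position: [0.5388, -0.1846, 0.2708]
tcp_rot: [-179.9, 0.2, 0.9]
force: [0.5, -0.9, 1.5]
gripper_width: 0.0434
grasp_force: 0.0
```

Emit:
servo_tool --targets "0.16 0.05 1 0 0 0;0 0 1 0 0 0;0 0 1 0 0 0;0 0 1 0 0 0;0 0 1 0 0 0;0 0 1 0 0 0;0 0 0.35 0 0 0;0 0 0 0 0 0"

```text
time: 3.32
position: [0.5435, -0.1867, 0.1129]
tcp_rot: [-179.9, 0.1, 0.8]
force: [0.6, 0.0, -0.2]
gripper_width: 0.0432
grasp_force: 0.0
```

Emit:
servo_tool --targets "0 0 0 0 0 0;0 0 0 0 0 0;0 0 0 0 0 0;0 0 0 0 0 0;0 0 0 0 0 0;0 0 0 0 0 0" --jaw -1 --grip_force 15

```text
time: 3.82
position: [0.5444, -0.1851, 0.1152]
tcp_rot: [-179.9, -0.1, 0.8]
force: [-0.1, 4.2, 4.3]
gripper_width: 0.0194
grasp_force: 15.0
```

```bash
python3 - <<'E'
from h import *
from cell import manip
a=manip.read_camera("top");b=manip.read_camera("side")
A=cv2.resize(a["frame"][120:360,400:620],(400,436));B=cv2.resize(b["frame"][100:260,220:367],(400,436))
cv2.imwrite("pics/g1.png",np.hstack([A,B])[:,:,::-1])
E
```

```text
(no output)
```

View pics/g1.png

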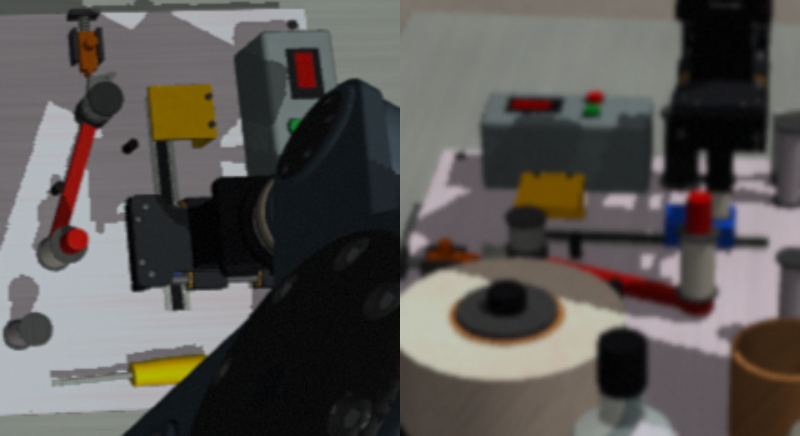

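The roller is gripped (opening 19 mm). The block, seen at about (700,225) in the picture, is still at its start, so I'll push it about 100 mm in +x and then creep.

Emit:
servo_tool --targets "0.2 0 0 0 0 0;0.4 0 0 0 0 0;0.4 0 0 0 0 0;0.4 0 0 0 0 0;0.4 0 0 0 0 0;0.4 0 0 0 0 0;0.4 0 0 0 0 0;0.4 0 0 0 0 0;0.4 0 0 0 0 0;0.4 0 0 0 0 0;0.2 0 0 0 0 0;0 0 0 0 0 0"

```text
time: 4.92
position: [0.6449, -0.1831, 0.1153]
tcp_rot: [-179.9, -0.1, 0.9]
force: [1.4, 4.8, 4.9]
gripper_width: 0.0196
grasp_force: 15.0
```

Emit:
servo_tool --targets "0.1 0 0 0 0 0;0.1 0 0 0 0 0;0 0 0 0 0 0"

```text
time: 5.17
position: [0.6488, -0.183, 0.1153]
tcp_rot: [-179.8, 0.0, 0.9]
force: [-1.2, 5.1, 5.5]
gripper_width: 0.0196
grasp_force: 15.0
```

Emit:
servo_tool --targets "0.1 0 0 0 0 0;0.1 0 0 0 0 0;0 0 0 0 0 0"

```text
time: 5.42
position: [0.6515, -0.1829, 0.1152]
tcp_rot: [-179.8, 0.3, 0.9]
force: [-6.0, 3.3, 8.7]
gripper_width: 0.0195
grasp_force: 15.0
```

Emit:
servo_tool --targets "0.1 0 0 0 0 0;0 0 0 0 0 0"

```text
time: 5.58
position: [0.6517, -0.1829, 0.1152]
tcp_rot: [-179.8, 0.6, 0.9]
force: [-11.0, 3.1, 11.9]
gripper_width: 0.0198
grasp_force: 15.0
```

```bash
python3 - <<'E'
from h import *
from cell import manip
d=pickle.load(open("c0.pkl","rb"))
b=manip.read_camera("side");a=manip.read_camera("top")
for c,k in((b,"side"),(a,"top")): print([blobs(c,q)[0] for q in("blue","yellow")])
B=cv2.resize(b["frame"][120:220,230:380],(750,500),interpolation=cv2.INTER_CUBIC)
cv2.imwrite("pics/g2.png",B[:,:,::-1])
E
```

```text
[[([273, 175, 24, 14, 213], [285.1, 182.9])], [([379, 178, 6, 15, 66], [381.6, 185.2])]]
[[], []]
```

View pics/g2.png

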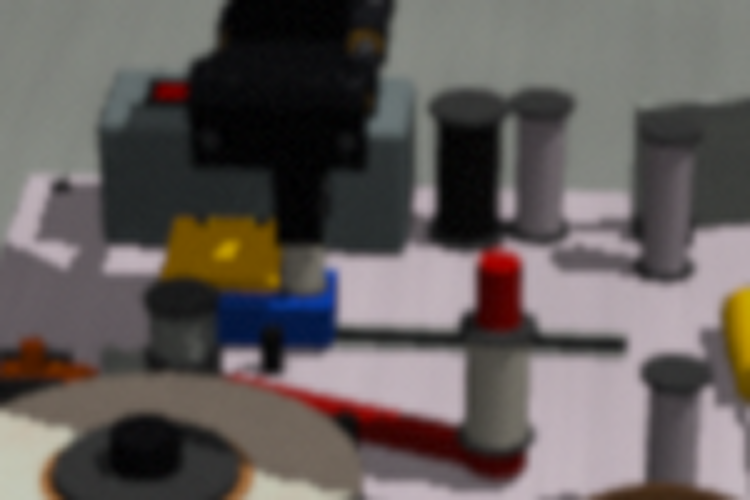

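The side view shows the block's nose under the keeper, with the block at about (275,310) px in the crop. The x force rose to 11 N with no further travel, so it is home. Next I release, lift and go to the knob.

Emit:
servo_tool --targets "0 0 0 0 0 0;0 0 0 0 0 0;0 0 0 0 0 0;0 0 0 0 0 0;0 0 -0.5 0 0 0;0 0 -1 0 0 0;0 0 -1 0 0 0;0 0 -1 0 0 0;-0.5 -0.5 -1 0 0 0;-1 -1 -0.5 0 0 0;-1 -1 0 0 0 0;0 0 0 0 0 0" --jaw 0

```text
time: 6.68
position: [0.5871, -0.1181, 0.2398]
tcp_rot: [-179.8, 0.4, 1.0]
force: [-0.6, 0.3, -1.6]
gripper_width: 0.0435
grasp_force: 0.0
```

Emit:
servo_tool --targets "-0.6 -0.8 0 0 0 0;-0.7 -0.9 0 0 0 0;0 -0.6 0 0 0 0;0 0 0 0 0 0;0 0 0.8 0 0 0;0 0 0.8 0 0 0;0 0 0.8 0 0 0;0 0 0.8 0 0 0;0 0 0.8 0 0 0;0 0 0.15 0 0 0;0 0 0 0 0 0"

```text
time: 7.6
position: [0.5595, -0.0668, 0.134]
tcp_rot: [-180.0, 0.1, 0.8]
force: [0.0, 0.3, -0.3]
gripper_width: 0.0434
grasp_force: 0.0
```

Emit:
servo_tool --targets "0 0 0 0 0 0;0 0 0 0 0 0;0 0 0 0 0 0;0 0 0 0 0 0;0 0 0 0 0 0;0 0 0 0 0 0" --jaw -1 --grip_force 25

```text
time: 8.1
position: [0.56, -0.0655, 0.136]
tcp_rot: [-179.9, -0.1, 0.8]
force: [0.3, 3.1, 5.8]
gripper_width: 0.0193
grasp_force: 25.0
```

The grip is 6 mm off centre in x, so I'll re-centre it.

Emit:
servo_tool --targets "0 0 0 0 0 0;0 0 0 0 0 0;0 0 0 0 0 0;0 0 0 0 0 0;-0.26 -0.1 0 0 0 0;0 0 0 0 0 0;0 0 0 0 0 0" --jaw -0.2

```text
time: 8.68
position: [0.5523, -0.0638, 0.1348]
tcp_rot: [-180.0, 0.1, 0.8]
force: [-0.1, 0.2, -0.7]
gripper_width: 0.0347
grasp_force: 0.0
```

Emit:
servo_tool --targets "0 0 0 0 0 0;0 0 0 0 0 0;0 0 0 0 0 0;0 0 0 0 0 0;0 0 0 0 0 0;0 0 0 0 0 0" --jaw -1

```text
time: 9.18
position: [0.5533, -0.0634, 0.1351]
tcp_rot: [-180.0, -0.0, 0.8]
force: [-0.2, 3.1, 1.0]
gripper_width: 0.0192
grasp_force: 25.0
```

```bash
python3 - <<'E'
from h import *
from cell import manip
np.set_printoptions(precision=2,suppress=True)
p=manip.get_obs()["position"]
piv=np.array([.6952,-.1124])
r=p[:2]-piv;print(p,np.hypot(*r))
R0=np.hypot(*r);a0=np.arctan2(r[1],r[0]);y=.0145
prev=p[:2]
for k in range(1,17):
    a=a0+.05*k;q=piv+R0*np.array([np.cos(a),np.sin(a)]);v=q-prev;prev=q
    print(k,.05*k,(np.cos(y)*v[0]+np.sin(y)*v[1])/.025,(np.sin(y)*v[0]-np.cos(y)*v[1])/.025,q.round(4))
E
```

```text
[ 0.55 -0.06  0.14] 0.1501018626537633
1 0.05 -0.0950622138467568 0.28472210711027035 [ 0.55 -0.07]
2 0.1 -0.08071323644680609 0.2891174090936814 [ 0.55 -0.08]
3 0.15000000000000002 -0.06616251799037462 0.29279006812378844 [ 0.55 -0.09]
4 0.2 -0.05144642769573642 0.2957309044657117 [ 0.55 -0.09]
5 0.25 -0.03660174812465015 0.2979325675601428 [ 0.55 -0.1 ]
6 0.30000000000000004 -0.021665583245066757 0.29938955439596016 [ 0.55 -0.11]
7 0.35000000000000003 -0.006675265690591773 0.30009822326484936 [ 0.55 -0.12]
8 0.4 0.008331736551701724 0.3000568028637109 [ 0.55 -0.12]
9 0.45 0.023317913791701308 0.29926539672197955 [ 0.55 -0.13]
10 0.5 0.038245808390949196 0.29772598294284286 [ 0.55 -0.14]
11 0.55 0.053078108387252625 0.2954424092590492 [ 0.55 -0.14]
12 0.6000000000000001 0.06777774075514227 0.2924203834155345 [ 0.55 -0.15]
13 0.65 0.08230796406909625 0.28866745890307605 [ 0.55 -0.16]
14 0.7000000000000001 0.09663246033805091 0.2841930160784678 [ 0.56 -0.17]
15 0.75 0.11071542578135572 0.2790082387185217 [ 0.56 -0.17]
16 0.8 0.1245216603197029 0.27312608606646444 [ 0.56 -0.18]
```

Emit:
servo_tool --targets "-0.095 0.285 0 0 0 0;-0.08 0.29 0 0 0 0;-0.065 0.293 0 0 0 0;-0.05 0.296 0 0 0 0;-0.035 0.298 0 0 0 0;-0.02 0.3 0 0 0 0;-0.005 0.3 0 0 0 0;0.01 0.3 0 0 0 0;0.023 0.3 0 0 0 0;0.038 0.298 0 0 0 0;0.053 0.295 0 0 0 0;0 0 0 0 0 0"

```text
time: 10.18
position: [0.5491, -0.1464, 0.135]
tcp_rot: [-180.0, -0.0, 0.8]
force: [2.6, 5.0, 0.6]
gripper_width: 0.0192
grasp_force: 25.0
```

Emit:
servo_tool --targets "0.068 0.292 0 0 0 0;0.041 0.144 0 0 0 0;0.041 0.144 0 0 0 0;0.048 0.142 0 0 0 0;0.048 0.142 0 0 0 0;0.055 0.14 0 0 0 0;0.055 0.14 0 0 0 0;0 0 0 0 0 0;0 0 0 0 0 0"

```text
time: 10.93
position: [0.5578, -0.1727, 0.135]
tcp_rot: [-179.8, 0.0, 0.8]
force: [3.4, 7.7, 1.3]
gripper_width: 0.0195
grasp_force: 25.0
```

```bash
python3 - <<'E'
from h import *
from cell import manip
o=manip.get_obs();r=o["position"][:2]-np.array([.6952,-.1124])
print(o["position"],np.hypot(*r),"theta",(np.arctan2(r[1],r[0])%(2*np.pi))-np.pi-.0135+.35,o["force"])
E
```

```text
[ 0.55784927 -0.17273691  0.13499567] 0.1500192183552543 theta 0.7504125718062045 [3.35038861 7.74510997 1.30522466]
```

Emit:
servo_tool --targets "0.047 0.112 0 0 0 0;0 0 0 0 0 0;0 0 0 0 0 0;0 0 0 0 0 0;0 0 0 0 0 0"

```text
time: 11.35
position: [0.5589, -0.1752, 0.135]
tcp_rot: [-179.8, 0.0, 0.8]
force: [3.2, 8.1, 0.6]
gripper_width: 0.0192
grasp_force: 25.0
```

```bash
python3 - <<'E'
from h import *
from cell import manip
o=manip.get_obs();r=o["position"][:2]-np.array([.6952,-.1124])
print(o["position"],"theta",(np.arctan2(r[1],r[0])%(2*np.pi))-np.pi-.0135+.35,o["force"],o["time"])
b=manip.read_camera("side");a=manip.read_camera("top");print(blobs(b,"blue")[0],blobs(b,"orange")[0][:3])
A=cv2.resize(a["frame"][110:290,400:580],(400,400),interpolation=cv2.INTER_CUBIC);B=cv2.resize(b["frame"][120:230,230:340],(400,400),interpolation=cv2.INTER_CUBIC)
cv2.imwrite("pics/g3.png",np.hstack([A,B])[:,:,::-1])
E
```

```text
[ 0.55894345 -0.17515157  0.1349879 ] theta 0.7680842002367179 [3.20264493 8.13489768 0.58552971] 11.35
[([273, 175, 24, 14, 198], [284.7, 182.6])] [([344, 120, 4, 3, 8], [345.5, 120.8]), ([274, 177, 11, 1, 11], [279.0, 177.0]), ([230, 188, 18, 8, 83], [237.4, 192.7])]
```

View pics/g3.png

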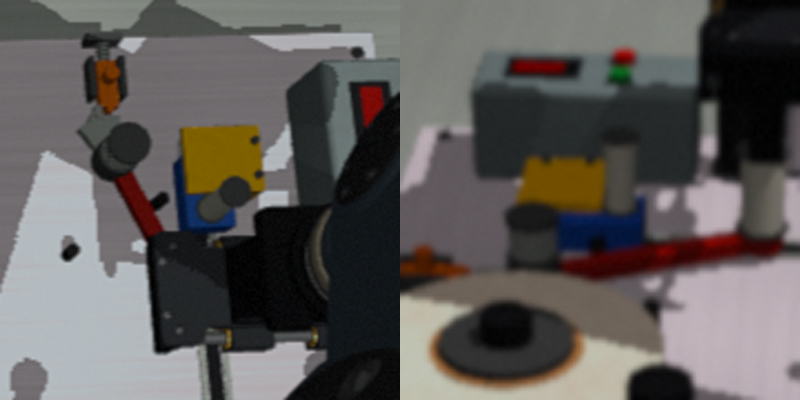

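The top view shows the block still home under the keeper at about (210,190) and the arm swung back at about (140,200). The orange pawl is at about (108,85), with the tooth past it. The fingers hold the knob at about 0.77 rad against roughly 8 N. I'm handing the job in.

```bash
python3 -c "
from cell import manip
print(manip.finish_job())"
```

```text
the job is handed in; nothing more can be done
None
```

I handed the job in at about 11.5 s (no verdict came back), with the idler block home under the keeper and the fingers holding the tensioner arm at about 0.77 rad against roughly 8 N, past its click; I touched neither the bottles, the core nor the screwdriver.

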